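# Set the spark plug tester and run a held test

## Robot

A 7-joint arm with a two-finger parallel gripper is mounted at the origin on the work surface. World frame = base frame: x ahead of the robot, y to its left, z up, the work surface at z = 0. Lengths are in m, angles in rad, forces in N, time in s.
With the tool pointing down it reaches from about 0.4 to 0.85 m from the base axis. Payload 10.4 kg.
Tool frame: the origin (TCP) lies midway between the tips of the shut fingers; the grasp point (between the pads) lies 19 mm behind it; z points along the fingers, y is the line along which they close (so a half turn about z gives the same grasp; the last joint's range is limited). The gripper opens to 87 mm and grips with 3 to 60 N. Pads are 19 mm wide; open, the fingers measure 117 mm over their backs; the gripper's body (75 mm by 190 mm) begins 51 mm behind the grasp point.
Start: joints at [1.305, 0.332, -0.065, 1.46, 0.022, 1.35, -0.088], TCP at [0.15, -0.607, 0.223] pointing down, gripper open.
Joint ranges: [-2.6, 2.6], [-0.5, 2.12], [-1.47, 1.34], [0.16, 2.42], [-1.27, 4.41], [0.06, 2.06], [-2.6, 2.6]. Speed limits (rad/s): [2.22, 2.22, 2.79, 2.79, 3.14, 3.14, 3.14].

## Interface

Orientations are given as a unit quaternion [x, y, z, w].
In Python, from bench import sensors, eyes, order gives the robot as it stands.
- The arm moves only by the tool arm_command, never from a script. Its argument "steps" is a list of rows, each an object with "rot": the turn, a rotation vector about the world's x, y, z in degrees, a list of three; "slide": the shift along the world's x, y, z in m, a list of three; "grip": the opening, from 0 (shut) to 1 (fully open). A call has exactly 8 rows; each row shifts and turns the commanded pose from where the row before left it; what a row does not reach is not made up. A row lasts 1/8 s, in which the tool goes at most 62.5 mm and 10.7 degrees, less where a joint would pass 70% of its speed; a pose out of reach is approached as far as the arm can. A call with a gripper value outside its range is refused whole. The fingers move at their own pace and stop on an object; "newtons" is the grip in N (left out, the last holds). Time passes only in rows, so rows that do not move let the fingers close, or fill a call up. It gives the time, the measured TCP pose, the force, the opening and the grip force at its end, in the units of the state.
- sensors.read_state(): the state, without advancing time (a new reading comes with each control period).
- eyes.camera(name): name is "scene" or "top" or "wrist"; returns a dict with "pixels" (420x560x3 uint8, red, green, blue), "intrinsics" (3x3 intrinsics, pixels), "k1" (the pictures are not rectified: a ray, as slopes to the right and down, at radius r is drawn at 1 + k1 r^2 times it, then the intrinsics apply), "pose" (4x4, takes a point from camera to world coordinates). Camera axes: x right, y down, z forward; pixel columns grow to the right and rows downward; lengths in m; the calibration is good to about 2 mm. A picture is of the moment at which its call begins. There is no depth.
- order.close_job(): hands the job in; it is judged then, once.
Trained networks look in a picture, given as the dict that the camera call returned (one of the last four; its "shot" number tells which), for a name from the list of things; names that differ only in an ending like _2 or _b are one class to them, and where a whole thing is asked for, a point or a joint stands for the part that bears it (a point fixed in the world has none). Each returns a list of dicts, best first, with "conf" (0 to 1); they miss things now and then, are a little off and sometimes report something else, mostly with a low value. They report only what shows in the picture. A call takes as long as a camera call.
- eyes.look_for(name, picture): "bbox" ([left, top, right, bottom] in pixels, round what is visible of it).
The state is a dict: "time": time; "joint_positions": joint angles; "joint_vel": joint speeds; "joint_torque": joint torques, N m; "ee_pos": TCP position; "eef_rot": TCP orientation; "ft_force": force on the tool from outside, world axes, zero at the start; "torque": the same for the moment, N m; "width": finger opening in m; "grip_force": force on a finger pad.
Only numpy, scipy, OpenCV 4.12 (cv2) and the standard library are available. Lean on these libraries where they do the work, as an engineer would, in place of code of your own. Each camera call takes 0.05 s, during which the arm holds its last target. There are 200 camera calls.

## Task

Set up the spark plug tester: reach down through the round guard opening in its top and turn the sunken knob clockwise until its white pointer line points at the brass index tab on the rim. Then press the larger of the two push buttons fully down, hold it down for two seconds and let it spring back up. Leave the knob on the tab, and do not shift the tab, press the small button or disturb the things lying around the tester.

Things in the scene. Friction and masses are not known exactly. Their poses are not given: they have to be found in the camera images.
- tester: Grey steel spark plug tester screwed to the bench: a box 220 (x) by 340 (y) by 110 mm high with a flat top panel. Origin: centre of its underside, on the bench; z up. The two buttons stand in line along its x, near y -45 mm; a fixed spark plug holder 50 mm high stands at x +30, y -132 mm. Nothing else rises more than 25 mm above the panel.
- guard_opening (a point): Centre of the round guard opening, level with the top panel (110 mm above the bench), at x 0, y +85 mm of the tester. The opening is 96 mm across, a straight well 52 mm deep, with the knob on its floor. 41 mm are free beside each face of the knob's grip bar: a gripper opened to its full width may not fit in, so open it only some 30 mm.
- rate_knob_grip (a point): Grip point on the knob's vertical axis, 15 mm below the top panel. The knob: a black disc 48 mm across with an upright grip bar, 46 mm long (this point's x) and 14 mm thick (its y), to be gripped 10 to 35 mm below the panel; the bar's top is 8 mm below it. A white line, 19 by 5 mm, on one half of the bar's top points along this point's -x. The point turns with the knob.
- rate_knob (a joint): Knob angle, rad, 0 to 2.4: 0 when the pointer line points along the tester's -x (towards the robot's side), growing as the knob turns clockwise seen from above. Stays where it is left (friction about 0.04 N m). It starts at 0.1 to 0.6, 0.5 to 1.5 rad short of the tab.
- index_tab_tip (a point): Inner tip of the brass index tab, a flat pointer 24 mm long, 9 mm wide, 3 mm thick, on the top panel at the rim of the opening. The tip is 50 mm from the knob's axis and points at it. The point's -x points from the axis outward along the tab: the knob is set when its point's x axis is parallel to this one.
- index_tab (a joint): Angle of the index tab round the knob's axis, rad, measured just as the knob's: the knob's pointer points at the tab when both readings are equal. Stiff; to be left where it is.
- test_button_top (a point): Centre of the top of the larger push button: a black round cap 36 mm across in a round steel housing 52 mm across and 12 mm high on the top panel. Released, its top is 24 mm above the panel; z up. The larger and the small button may be in either order, 90 mm apart or so, one nearer the robot, one farther.
- test_button (a joint): Travel of the larger button, m: 0 released, 0.008 fully down (straight down). Spring: starts to move at 1.5 N, fully down at 5 N; comes up when let go.
- small_button_top (a point): Centre of the top of the small push button (black cap 20 mm across in a steel housing 36 mm across, top 21 mm above the panel). Not to be pressed.
- small_button (a joint): Travel of the small button, m: 0 released, 0.005 fully down.
- spanner: Steel spanner about 180 mm long lying on the bench beside the tester on its -y side, along its own x. A bystander.
- grease_jar: Grey jar with a steel lid, 68 mm across, 85 mm high, standing on the bench on the tester's +y side. Origin: centre of its underside. A bystander.
- impact_socket: Dark steel socket, 34 mm across, 55 mm high, standing on the bench on the tester's +y side. Origin: centre of its underside. A bystander.

How it is judged:
By the outcome, as a careful person would: the job done as asked, in the order asked, and still so for the second after the job is handed in, with the robot touching nothing.
It also fails if it takes over 48 s, if anything falls off the work surface, if the arm or the gripper's body presses on something with over 40 N, if the wrist force passes 120 N, or if a joint passes its speed limit or range.

## Working session

There is one attempt and no reset: what is moved stays moved. The work goes in short steps, Python scripts to look and compute and a tool call to move; the robot and the scene stay as the last step left them, time stands still between calls to the robot, and variables do not carry over. Pictures are saved under pics/ and viewed, at most 10 in all, crops included, and the job is handed in when it is done.

Besides the shell and the picture viewer there is one more tool, called as name([rows], argument=value, ...), one row to a line, values as JSON. arm_command: Moves the arm, as the interface text tells. Its arguments: {"type":"object","properties":{"steps":{"type":"array","items":{"type":"object","properties":{"rot":{"type":"array","items":{"type":"number"}},"slide":{"type":"array","items":{"type":"number"}},"grip":{"type":"number"}}}},"newtons":{"type":"number"}},"required":["steps"]}

```bash
mkdir -p pics; cat > h.py <<'E'
import numpy as np, cv2
from bench import sensors, eyes, order
def ray(p,uv):
    K=np.array(p["intrinsics"]);T=np.array(p["pose"])
    u=np.array([(uv[0]-K[0,2])/K[0,0],(uv[1]-K[1,2])/K[1,1]]);s=u.copy()
    for _ in range(20): s=u/(1+p["k1"]*(s@s))
    return T[:3,3],T[:3,:3]@np.array([s[0],s[1],1])
def onz(p,uv,z):
    o,d=ray(p,uv);return o+d*(z-o[2])/d[2]
def proj(p,X):
    K=np.array(p["intrinsics"]);T=np.array(p["pose"])
    c=T[:3,:3].T@(np.array(X)-T[:3,3]);s=c[:2]/c[2];s=s*(1+p["k1"]*(s@s))
    return np.array([K[0,0]*s[0]+K[0,2],K[1,1]*s[1]+K[1,2]])
def save(p,n,crop=None,f=1):
    a=p["pixels"][:,:,::-1]
    if crop: l,t,r,b=crop;a=a[t:b,l:r]
    cv2.imwrite("pics/"+n,cv2.resize(a,None,fx=f,fy=f,interpolation=cv2.INTER_CUBIC))
E
python3 - <<'E'
from h import *
np.set_printoptions(precision=4,suppress=True)
Z=dict(tester=.11,guard_opening=.11,rate_knob_grip=.102,index_tab_tip=.112,test_button_top=.134,small_button_top=.131,spanner=0.005,grease_jar=.085,impact_socket=.055)
ims=[]
for c in("top","scene"):
    p=eyes.camera(c);ims.append(p["pixels"]);save(p,c+"0.png");print(c,np.array(p["pose"])[:3,3])
    for n,z in Z.items():
        try:
            for d in eyes.look_for(n,p)[:2]:
                b=d["bbox"];print(n,round(d["conf"],2),np.round(b),onz(p,[(b[0]+b[2])/2,(b[1]+b[3])/2],z))
        except Exception as e: print(n,e)
cv2.imwrite("pics/a.png",cv2.resize(np.vstack(ims)[:,:,::-1],None,fx=.71,fy=.71)) 
s=sensors.read_state();print(s)
E
```

```text
top [0.4745 0.0233 0.8061]
tester 0.85 [151. 127. 369. 301.] [0.5775 0.059  0.11  ]
guard_opening 0.84 [150. 125. 370. 299.] [0.5812 0.0589 0.11  ]
rate_knob_grip 0.66 [211. 184. 234. 208.] [0.612  0.1263 0.102 ]
index_tab_tip 0.54 [173. 180. 187. 188.] [0.6325 0.2014 0.112 ]
test_button_top 0.82 [283. 179. 306. 202.] [ 0.6145 -0.0027  0.134 ]
test_button_top 0.15 [208. 183. 233. 211.] [0.6038 0.1247 0.134 ]
small_button_top 0.45 [270. 232. 278. 246.] [0.5306 0.0338 0.131 ]
small_button_top 0.34 [208. 184. 233. 211.] [0.6035 0.1251 0.131 ]
spanner 0.7 [374. 214. 395. 300.] [ 0.5037 -0.1851  0.005 ]
grease_jar 0.97 [131. 117. 178. 164.] [0.7228 0.2587 0.085 ]
impact_socket 0.75 [124. 188. 148. 208.] [0.6189 0.3006 0.055 ]
scene [ 0.9961 -0.1691  0.8334]
tester 0.68 [210. 168. 385. 296.] [0.6323 0.0449 0.11  ]
guard_opening 0.62 [212. 167. 384. 296.] [0.6322 0.0464 0.11  ]
guard_opening 0.32 [392. 199. 404. 217.] [0.6703 0.2668 0.11  ]
rate_knob_grip 0.87 [325. 207. 341. 231.] [0.631  0.1293 0.102 ]
index_tab_tip 0.6 [358. 202. 369. 210.] [0.6362 0.2009 0.112 ]
test_button_top 0.74 [264. 226. 281. 240.] [ 0.6254 -0.0072  0.134 ]
spanner 0.65 [168. 219. 202. 286.] [ 0.5198 -0.1804  0.005 ]
grease_jar 0.69 [394. 228. 433. 272.] [0.7619 0.2544 0.085 ]
grease_jar 0.65 [264. 228. 285. 239.] [0.6025 0.0073 0.085 ]
impact_socket 0.64 [392. 194. 406. 217.] [0.6414 0.3065 0.055 ]
{'time': 1.0, 'joint_positions': array([ 1.3054,  0.3322, -0.0647,  1.4601,  0.0216,  1.3499, -0.0885]), 'joint_vel': array([-0.    , -0.0009,  0.0003,  0.0002,  0.0009, -0.0008, -0.0001]), 'joint_torque': array([  0.0013, -62.3036,   0.0258, -39.0126,  -0.061 ,   0.0316,
         0.    ]), 'ee_pos': array([ 0.1503, -0.6067,  0.2226]), 'eef_rot': array([0.9926, 0.1211, 0.    , 0.0001]), 'ft_force': array([0.2204, 1.1089, 0.4304]), 'torque': array([ 0.0026, -0.0034,  0.0221]), 'grip_force': 0.0, 'width': 0.08728588147480845}
```

View pics/top0.png

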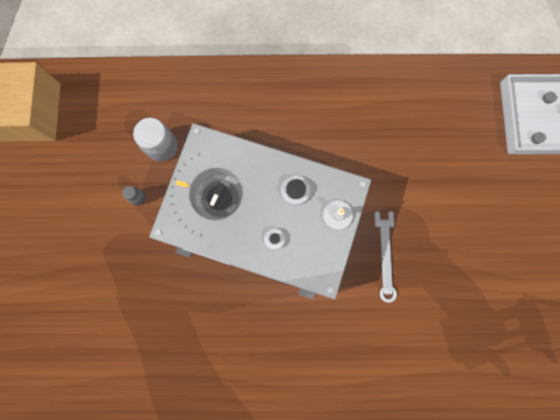

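The top picture shows the tester yawed by about -18°. The opening is at (216,194) with the pointer line facing down and slightly left, and the tab is at (182,184). The large button is far at (296,188), the small one near at (274,238). I'll move above the opening and turn towards the grip yaw.

arm_command([
  {"slide": [0.03, 0.046, 0.025], "rot": [0, 0, 9], "grip": 0.6},
  {"slide": [0.03, 0.046, 0.025], "rot": [0, 0, 9], "grip": 0.6},
  {"slide": [0.03, 0.046, 0.025], "rot": [0, 0, 9], "grip": 0.6},
  {"slide": [0.03, 0.046, 0.025], "rot": [0, 0, 9], "grip": 0.6},
  {"slide": [0.03, 0.046, 0.025], "rot": [0, 0, 9], "grip": 0.6},
  {"slide": [0.03, 0.046, 0], "rot": [0, 0, 9], "grip": 0.6},
  {"slide": [0.03, 0.046, 0], "rot": [0, 0, 9], "grip": 0.6},
  {"slide": [0.03, 0.046, 0], "rot": [0, 0, 9], "grip": 0.6},
], newtons=20)

```text
time: 2.0
ee_pos: [0.391, -0.237, 0.3479]
eef_rot: [0.73, 0.683, -0.0, 0.0]
ft_force: [0.5, -1.1, -0.9]
width: 0.0523
grip_force: 0.0
```

arm_command([
  {"slide": [0.028, 0.046, 0], "rot": [0, 0, 9], "grip": 0.6},
  {"slide": [0.028, 0.046, 0], "rot": [0, 0, 9], "grip": 0.6},
  {"slide": [0.028, 0.046, 0], "rot": [0, 0, 9], "grip": 0.6},
  {"slide": [0.028, 0.046, 0], "rot": [0, 0, 9], "grip": 0.6},
  {"slide": [0.028, 0.046, 0], "rot": [0, 0, 9], "grip": 0.6},
  {"slide": [0.028, 0.046, 0], "rot": [0, 0, 9], "grip": 0.6},
  {"slide": [0.028, 0.046, 0], "rot": [0, 0, 9], "grip": 0.6},
  {"slide": [0.0, 0.0, 0], "rot": [0, 0, 0], "grip": 0.6},
])

```text
time: 3.0
ee_pos: [0.5866, 0.0878, 0.3464]
eef_rot: [0.264, 0.965, 0.001, -0.001]
ft_force: [0.0, 0.5, -0.4]
width: 0.0522
grip_force: 0.0
```

```bash
python3 - <<'E'
from h import *
np.set_printoptions(precision=4,suppress=True)
from scipy.spatial.transform import Rotation as R
p=eyes.camera("wrist");save(p,"w1.png");print(np.array(p["pose"]))
np.save("w1.npy",p,allow_pickle=True)
s=sensors.read_state();print(s["time"],s["ee_pos"],s["joint_positions"]);print(R.from_quat(s["eef_rot"]).as_matrix())
for n in "rate_knob_grip index_tab_tip test_button_top small_button_top".split(): print(n,eyes.look_for(n,p)[:2])
E
```

```text
[[ 0.5086  0.8343  0.2129  0.5289]
 [ 0.861  -0.4935 -0.1232  0.1208]
 [ 0.0023  0.2459 -0.9693  0.509 ]
 [ 0.      0.      0.      1.    ]]
3.05 [0.5864 0.0853 0.3468] [ 0.4254  0.3349 -0.857   1.299   0.2494  1.6178  0.6401]
[[-0.8581  0.5135 -0.0014]
 [ 0.5135  0.8581  0.0016]
 [ 0.002   0.0006 -1.    ]]
rate_knob_grip [{'bbox': [307.2, 150.3, 345.4, 198.5], 'conf': 0.66}]
index_tab_tip [{'bbox': [374.5, 156.1, 393.6, 170.0], 'conf': 0.54}, {'bbox': [419.6, 172.2, 492.1, 229.6], 'conf': 0.25}]
test_button_top [{'bbox': [212.0, 229.2, 241.1, 259.1], 'conf': 0.74}, {'bbox': [89.1, 62.0, 411.1, 264.1], 'conf': 0.72}]
small_button_top [{'bbox': [202.7, 155.9, 221.8, 170.2], 'conf': 0.73}]
```

View pics/w1.png

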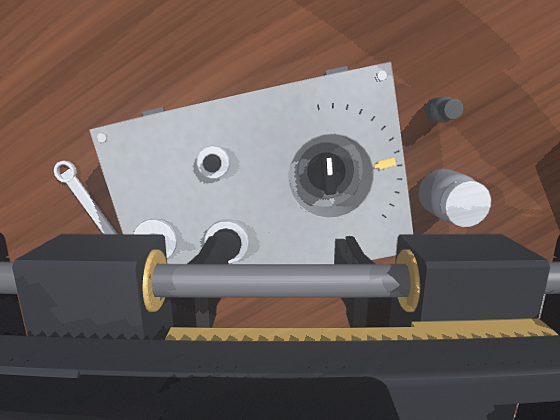

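The wrist picture shows the opening centred near (331,175), the white line upright at (329,166), the tab at (385,163), the small button at (212,162), and the large button partly hidden at (226,244). Next I'll measure these.

```bash
cat > m.py <<'E'
from h import *
from scipy.optimize import least_squares
np.set_printoptions(precision=4,suppress=True)
def axis(p,mask,z):
    ys,xs=np.nonzero(mask);P=np.array([onz(p,(x,y),z)[:2] for x,y in zip(xs,ys)])
    c=P.mean(0);w,v=np.linalg.eigh(np.cov((P-c).T));return c,v[:,1],np.sqrt(w*12),len(P)
def measure(p,box,C0):
    a=p["pixels"];hsv=cv2.cvtColor(a,cv2.COLOR_RGB2HSV);m=np.zeros(a.shape[:2],bool);l,t,r,b=box;m[t:b,l:r]=1
    U=np.mgrid[t:b,l:r].reshape(2,-1).T[:,::-1]
    D=np.zeros(m.shape)+9;
    for u in U: D[u[1],u[0]]=np.linalg.norm(onz(p,u,.11)[:2]-C0)
    yel=(D<.085)&(D>.042)&(hsv[...,1]>120)&(hsv[...,2]>120)&(hsv[...,0]>12)&(hsv[...,0]<35)
    wh=(D<.032)&(a.min(2)>170)
    return axis(p,yel,.113),axis(p,wh,.102)
E
python3 - <<'E'
from m import *
p=np.load("w1.npy",allow_pickle=True).item()
# rim: gradient search along rays from guess
C=onz(p,(331,175),.11)[:2]
g=cv2.GaussianBlur(cv2.cvtColor(p["pixels"],cv2.COLOR_RGB2GRAY),(3,3),0).astype(float)
pts=[]
for t in np.radians(np.arange(0,360,6)):
    rr=np.arange(.040,.058,.0004);q=np.array([proj(p,[C[0]+r*np.cos(t),C[1]+r*np.sin(t),.11]) for r in rr]).astype(np.float32)
    v=cv2.remap(g.astype(np.float32),q[:,0:1],q[:,1:2],1)[:,0];k=np.argmax(np.gradient(v));r=rr[k];pts.append(C+r*np.array([np.cos(t),np.sin(t)]))
pts=np.array(pts)
f=least_squares(lambda x:np.hypot(*(pts-x[:2]).T)-x[2],[*C,.048],loss="soft_l1",f_scale=.001);print("open",C,f.x)
C=f.x[:2]
y,w=measure(p,(280,120,420,225),C)
for n,(c,d,s,k) in(("tab",y),("wh",w)):
    e=c-C;print(n,c,s,k,"dir from C",np.degrees(np.arctan2(e[1],e[0])),np.hypot(*e),"axis",np.degrees(np.arctan2(d[1],d[0])))
c=[onz(p,u,.11)[:2] for u in((90,128),(390,63))];e=c[1]-c[0];print("yaw",np.degrees(np.arctan2(e[1],e[0]))-90,np.hypot(*e))
print("small",onz(p,(212,163),.131),"large",onz(p,(226.5,244),.134))
save(p,"w1c.png",(280,120,420,225),5)
E
```

```text
open [0.6147 0.1376] [0.6163 0.1384 0.0469]
tab [0.633  0.1965] [0.0111 0.0271] 38 dir from C 74.01578332111167 0.06049052270750001 axis 71.97799233101189
wh [0.6124 0.1382] [0.0054 0.0568] 98 dir from C -177.29475149586256 0.003939927411070031 axis 155.58820034630446
yaw -19.056103906768854 0.33765017447224743
small [0.534  0.0334 0.131 ] large [ 0.6185 -0.0019  0.134 ]
```

View pics/w1c.png

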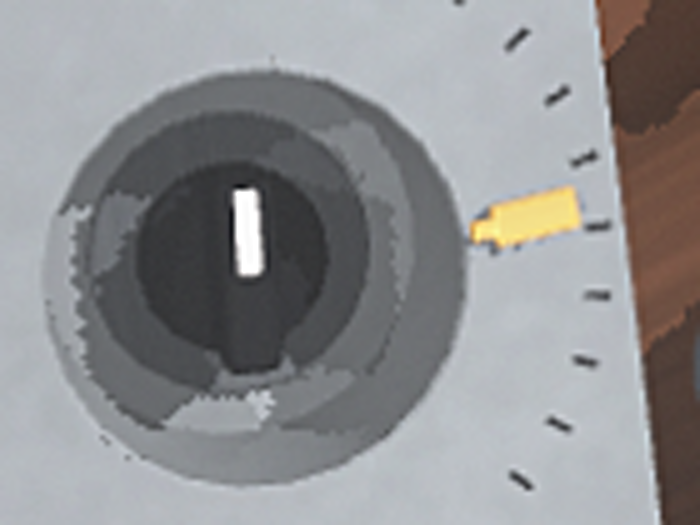

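The crop shows a clean white line from about (328.6,157.6) to (330.4,175.2). My mask also picked up rim highlights, so I'll redo it in a tight box.

```bash
python3 - <<'E'
from m import *
C=np.array([.6163,.1384])
p=np.load("w1.npy",allow_pickle=True).item()
a=p["pixels"];m=np.zeros(a.shape[:2],bool);m[155:178,323:336]=1
c,d,s,k=axis(p,m&(a.min(2)>150),.102);
if d[0]>0:d=-d
print(c,s,k,np.degrees(np.arctan2(d[1],d[0])),"bar centre est",c-d*.0125)
p=eyes.camera("top")
a=p["pixels"];hsv=cv2.cvtColor(a,cv2.COLOR_RGB2HSV)
m=np.zeros(a.shape[:2],bool);m[176:192,170:192]=1
y=axis(p,m&(hsv[...,1]>120)&(hsv[...,0]>12)&(hsv[...,0]<35)&(hsv[...,2]>150),.113);print(y)
m[:]=0;m[190:212,205:225]=1
w=axis(p,m&(a.min(2)>150),.102);print(w,np.degrees(np.arctan2(w[1][1],w[1][0])))
cs=np.array([onz(p,u,.11)[:2] for u in((192,124),(370,181),(335,298),(151,238))])
o=cs.mean(0);e=cs[0]-cs[1]+cs[3]-cs[2];t=np.arctan2(e[1],e[0]);print("tester",o,np.degrees(t)-90,"open",o+.085*np.array([np.cos(t),np.sin(t)]))
E
```

```text
[0.6062 0.1411] [0.0058 0.0195] 84 154.99997093880353 bar centre est [0.6175 0.1358]m.py:6: RuntimeWarning: Mean of empty slice.
  c=P.mean(0);w,v=np.linalg.eigh(np.cov((P-c).T));return c,v[:,1],np.sqrt(w*12),len(P)
  ret = ret.dtype.type(ret / rcount)
  avg = a.mean(axis, **keepdims_kw)
  ret = um.true_divide(
m.py:6: RuntimeWarning: Degrees of freedom <= 0 for slice
  c=P.mean(0);w,v=np.linalg.eigh(np.cov((P-c).T));return c,v[:,1],np.sqrt(w*12),len(P)
  c *= np.true_divide(1, fact)
  c *= np.true_divide(1, fact)
Traceback (most recent call last):
ValueError: not enough values to unpack (expected 2, got 0)

During handling of the above exception, another exception occurred:

Traceback (most recent call last):
  File "m.py", line 6, in axis
    c=P.mean(0);w,v=np.linalg.eigh(np.cov((P-c).T));return c,v[:,1],np.sqrt(w*12),len(P)
                    ~~~~~~~~~~~~~~^^^^^^^^^^^^^^^^^
numpy.linalg.LinAlgError: 0-dimensional array given. Array must be at least two-dimensional
```

```bash
python3 - <<'E'
from m import *
p=eyes.camera("top")
p["pixels"]=cv2.imread("pics/top0.png")[:,:,::-1].copy()
a=p["pixels"];hsv=cv2.cvtColor(a,cv2.COLOR_RGB2HSV)
m=np.zeros(a.shape[:2],bool);m[176:192,170:192]=1
y=axis(p,m&(hsv[...,1]>120)&(hsv[...,0]>12)&(hsv[...,0]<35)&(hsv[...,2]>150),.113);print(y,np.degrees(np.arctan2(y[1][1],y[1][0])))
m[:]=0;m[190:212,207:222]=1
w=axis(p,m&(a.min(2)>140),.102);print(w,np.degrees(np.arctan2(w[1][1],w[1][0])))
cs=np.array([onz(p,u,.11)[:2] for u in((192,124),(370,181),(335,298),(151,238))])
o=cs.mean(0);e=cs[0]-cs[1]+cs[3]-cs[2];t=np.arctan2(e[1],e[0]);print("tester",o,np.degrees(t)-90,"open",o+.085*np.array([np.cos(t),np.sin(t)]))
s=sensors.read_state();print(s["time"],s["ee_pos"])
E
```

```text
(array([0.6329, 0.1979]), array([0.2888, 0.9574]), array([0.0073, 0.0212]), 48) 73.21610332392153
(array([0.606 , 0.1426]), array([-0.9229,  0.3851]), array([0.0083, 0.0219]), 56) 157.35111586093834
tester [0.5872 0.0563] -18.568537070721533 open [0.6143 0.1368]
3.35 [0.5862 0.082  0.348 ]
```

arm_command([
  {"slide": [0.015, 0.027, -0.02], "rot": [0, 0, 3], "grip": 0.36},
  {"slide": [0.015, 0.027, -0.04], "rot": [0, 0, 3], "grip": 0.36},
  {"slide": [0, 0, -0.04], "grip": 0.36},
  {"slide": [0, 0, -0.04], "grip": 0.36},
  {"slide": [0, 0, -0.04], "grip": 0.36},
  {"slide": [0, 0, -0.02], "grip": 0.36},
  {"grip": 0.36},
  {"grip": 0.36},
])

```text
schema error: expected keys rot, slide, grip
```

```bash
python3 - <<'E'
from h import *
from scipy.spatial.transform import Rotation as R
p=eyes.camera("wrist");save(p,"w2.png")
s=sensors.read_state();print(s["time"],s["ee_pos"],s["width"]);print(R.from_quat(s["eef_rot"]).as_matrix())
for r in [.00,.01]: print(proj(p,[.6165,.137,.102]),proj(p,s["ee_pos"]))
E
```

```text
3.4 [0.58618686 0.08218969 0.34797685] 0.05232045151612655
[[-8.55324775e-01  5.18091695e-01  7.24689303e-04]
 [ 5.18091209e-01  8.55325037e-01 -7.61395875e-04]
 [-1.01431778e-03 -2.75785598e-04 -9.99999448e-01]]
[335.12246677 171.51777699] [282.08741929 255.08187709]
[335.12246677 171.51777699] [282.08741929 255.08187709]
```

View pics/w2.png

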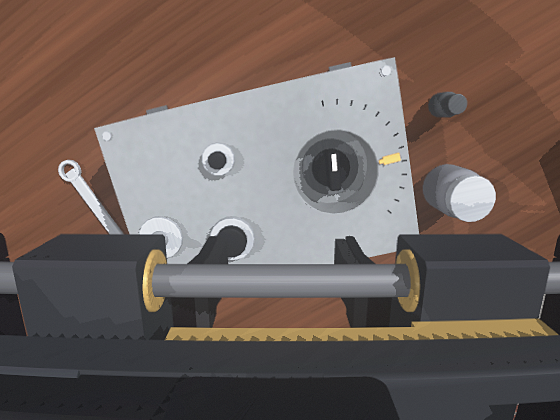

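The move was refused because every row needs all three keys, and the picture is the same view as before. The projected knob axis falls at (335,171.5), on the inner end of the line. I'll resend it.

arm_command([
  {"slide": [0.015, 0.027, -0.02], "rot": [0, 0, 3], "grip": 0.36},
  {"slide": [0.0155, 0.028, -0.04], "rot": [0, 0, 3], "grip": 0.36},
  {"slide": [0, 0, -0.04], "rot": [0, 0, 0], "grip": 0.36},
  {"slide": [0, 0, -0.04], "rot": [0, 0, 0], "grip": 0.36},
  {"slide": [0, 0, -0.04], "rot": [0, 0, 0], "grip": 0.36},
  {"slide": [0, 0, -0.02], "rot": [0, 0, 0], "grip": 0.36},
  {"slide": [0, 0, 0], "rot": [0, 0, 0], "grip": 0.36},
  {"slide": [0, 0, 0], "rot": [0, 0, 0], "grip": 0.36},
])

```text
time: 4.4
ee_pos: [0.6176, 0.1386, 0.1494]
eef_rot: [0.217, 0.976, 0.001, 0.001]
ft_force: [1.1, 0.4, 1.1]
width: 0.0313
grip_force: 0.0
```

```bash
python3 - <<'E'
from h import *
from scipy.spatial.transform import Rotation as R
p=eyes.camera("wrist");save(p,"w3.png")
s=sensors.read_state();print(s["time"],s["ee_pos"],s["width"],s["ft_force"]);print(R.from_quat(s["eef_rot"]).as_matrix())
print(proj(p,[.6165,.137,.102]),proj(p,s["ee_pos"]))
E
```

```text
4.45 [0.61770347 0.13864227 0.14948088] 0.03145688405345902 [-0.28948586  0.30144001  0.02819018]
[[-9.05546184e-01  4.24239635e-01  2.61566522e-03]
 [ 4.24242575e-01  9.05548337e-01  6.68702034e-04]
 [-2.08492138e-03  1.71521712e-03 -9.99996356e-01]]
[278.45472827 225.37756691] [282.13255626 255.61243751]
```

View pics/w3.png

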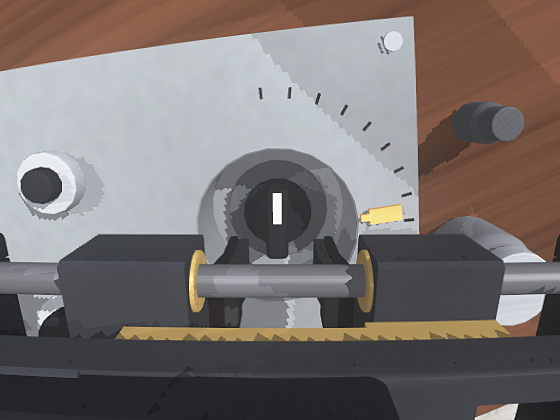

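The closer view shows the bar upright at column 277, its line spanning rows 193–224, and the tab at (381,214). I'll refine with this view.

```bash
python3 - <<'E'
from m import *
p=eyes.camera("wrist");a=p["pixels"];hsv=cv2.cvtColor(a,cv2.COLOR_RGB2HSV)
m=np.zeros(a.shape[:2],bool);m[188:228,268:286]=1
c,d,s,k=axis(p,m&(a.min(2)>150),.102)
if d[0]>0:d=-d
C=c-d*.0125;print(c,s,k,np.degrees(np.arctan2(d[1],d[0])),C,"barend",onz(p,(277.5,258),.102))
m[:]=0;m[198:230,352:408]=1
y=axis(p,m&(hsv[...,1]>90)&(hsv[...,0]>12)&(hsv[...,0]<35)&(hsv[...,2]>150),.113);e=y[0]-C
print(y,np.degrees(np.arctan2(y[1][1],y[1][0])),np.degrees(np.arctan2(e[1],e[0])),np.hypot(*e))
tip=onz(p,(358.5,217),.113)[:2];print("tip",tip,np.linalg.norm(tip-C))
st=sensors.read_state();print(st["ee_pos"],st["time"])
E
```

```text
[0.6059 0.141 ] [0.0056 0.0198] 284 155.55893165065058 [0.6173 0.1358] barend [0.636  0.1273 0.102 ]
(array([0.6332, 0.1966]), array([0.2694, 0.963 ]), array([0.0094, 0.0225]), 589) 74.37005879407421 75.39752142481332 0.0628534189549036
tip [0.6287 0.1832] 0.048716921161829324
[0.6176 0.1386 0.1493] 4.5
```

arm_command([
  {"slide": [-0.0016, -0.0023, 0], "rot": [0, 0, 0.5], "grip": 0.36},
  {"slide": [0, 0, -0.02], "rot": [0, 0, 0], "grip": 0.36},
  {"slide": [0, 0, -0.02], "rot": [0, 0, 0], "grip": 0.36},
  {"slide": [0, 0, -0.02], "rot": [0, 0, 0], "grip": 0.36},
  {"slide": [0, 0, -0.01], "rot": [0, 0, 0], "grip": 0.36},
  {"slide": [0, 0, 0], "rot": [0, 0, 0], "grip": 0.36},
  {"slide": [0, 0, 0], "rot": [0, 0, 0], "grip": 0.1},
  {"slide": [0, 0, 0], "rot": [0, 0, 0], "grip": 0.0},
], newtons=20)

```text
time: 5.5
ee_pos: [0.6156, 0.1362, 0.0783]
eef_rot: [0.213, 0.977, 0.0, 0.001]
ft_force: [0.5, 0.8, 0.4]
width: 0.0185
grip_force: 0.0
```

arm_command([
  {"slide": [0, 0, 0], "rot": [0, 0, 0], "grip": 0.0},
  {"slide": [0, 0, 0], "rot": [0, 0, 0], "grip": 0.0},
  {"slide": [0, 0, 0], "rot": [0, 0, 0], "grip": 0.0},
  {"slide": [0, 0, 0], "rot": [0, 0, 0], "grip": 0.0},
  {"slide": [0, 0, 0], "rot": [0, 0, -3], "grip": 0.0},
  {"slide": [0, 0, 0], "rot": [0, 0, -6], "grip": 0.0},
  {"slide": [0, 0, 0], "rot": [0, 0, -6], "grip": 0.0},
  {"slide": [0, 0, 0], "rot": [0, 0, -6], "grip": 0.0},
])

```text
time: 6.5
ee_pos: [0.6158, 0.1368, 0.0783]
eef_rot: [0.389, 0.921, 0.001, 0.001]
ft_force: [3.2, 4.2, 2.3]
width: 0.0139
grip_force: 20.0
```

arm_command([
  {"slide": [0, 0, 0], "rot": [0, 0, -8], "grip": 0.0},
  {"slide": [0, 0, 0], "rot": [0, 0, -8], "grip": 0.0},
  {"slide": [0, 0, 0], "rot": [0, 0, -8], "grip": 0.0},
  {"slide": [0, 0, 0], "rot": [0, 0, -8], "grip": 0.0},
  {"slide": [0, 0, 0], "rot": [0, 0, -8], "grip": 0.0},
  {"slide": [0, 0, 0], "rot": [0, 0, -8], "grip": 0.0},
  {"slide": [0, 0, 0], "rot": [0, 0, -8], "grip": 0.0},
  {"slide": [0, 0, 0], "rot": [0, 0, -4], "grip": 0.0},
])

```text
time: 7.5
ee_pos: [0.6159, 0.1368, 0.0783]
eef_rot: [0.797, 0.604, 0.001, 0.0]
ft_force: [4.0, 4.6, 1.5]
width: 0.014
grip_force: 20.0
```

arm_command([
  {"slide": [0, 0, 0], "rot": [0, 0, 0], "grip": 0.0},
  {"slide": [0, 0, 0], "rot": [0, 0, 0], "grip": 0.0},
  {"slide": [0, 0, 0], "rot": [0, 0, 0], "grip": 0.0},
  {"slide": [0, 0, 0], "rot": [0, 0, 0], "grip": 0.0},
  {"slide": [0, 0, 0], "rot": [0, 0, 0], "grip": 0.0},
  {"slide": [0, 0, 0], "rot": [0, 0, 0], "grip": 0.0},
  {"slide": [0, 0, 0], "rot": [0, 0, 0], "grip": 0.0},
  {"slide": [0, 0, 0], "rot": [0, 0, 0], "grip": 0.0},
])

```text
time: 8.5
ee_pos: [0.6159, 0.1368, 0.0783]
eef_rot: [0.796, 0.605, 0.001, 0.0]
ft_force: [3.4, 4.2, 2.7]
width: 0.0139
grip_force: 20.0
```

```bash
python3 - <<'E'
from m import *
from scipy.spatial.transform import Rotation as R
s=sensors.read_state();M=R.from_quat(s["eef_rot"]).as_matrix();print(s["time"],s["ee_pos"],s["ft_force"],s["torque"],"tool y",np.degrees(np.arctan2(M[1,1],M[0,1])),s["joint_positions"])
p=eyes.camera("wrist");save(p,"w4.png")
E
```

```text
8.5 [0.6159 0.1368 0.0783] [3.4393 4.1911 2.7456] [ 0.833  -0.8698 -0.0092] tool y -15.572162280500994 [ 0.1189  0.5143 -0.537   1.5839  0.2829  1.1196 -0.7566]
```

View pics/w4.png

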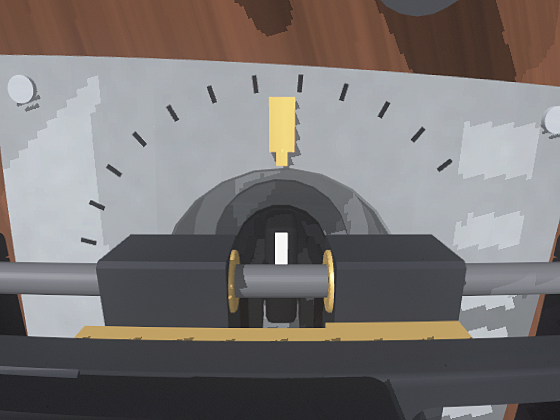

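The line is at column 281 and the tab at column 282, both upright, so the knob is set. Next I'll release and lift straight up.

arm_command([
  {"slide": [0, 0, 0], "rot": [0, 0, 0], "grip": 0.34},
  {"slide": [0, 0, 0], "rot": [0, 0, 0], "grip": 0.34},
  {"slide": [0, 0, 0], "rot": [0, 0, 0], "grip": 0.34},
  {"slide": [0, 0, 0], "rot": [0, 0, 0], "grip": 0.34},
  {"slide": [0, 0, 0.02], "rot": [0, 0, 0], "grip": 0.34},
  {"slide": [0, 0, 0.03], "rot": [0, 0, 0], "grip": 0.34},
  {"slide": [0, 0, 0.04], "rot": [0, 0, 0], "grip": 0.34},
  {"slide": [0, 0, 0.05], "rot": [0, 0, 0], "grip": 0.34},
])

```text
time: 9.55
ee_pos: [0.6148, 0.136, 0.2198]
eef_rot: [0.796, 0.605, -0.0, -0.0]
ft_force: [0.4, 1.0, -1.0]
width: 0.0296
grip_force: 0.0
```

arm_command([
  {"slide": [-0.03, -0.03, 0.03], "rot": [0, 0, 0], "grip": 0},
  {"slide": [-0.03, -0.03, 0.01], "rot": [0, 0, 0], "grip": 0},
  {"slide": [-0.03, -0.03, 0], "rot": [0, 0, 0], "grip": 0},
  {"slide": [0, -0.02, 0], "rot": [0, 0, 0], "grip": 0},
  {"slide": [0, 0, 0], "rot": [0, 0, 0], "grip": 0},
  {"slide": [0, 0, 0], "rot": [0, 0, 0], "grip": 0},
  {"slide": [0, 0, 0], "rot": [0, 0, 0], "grip": 0},
  {"slide": [0, 0, 0], "rot": [0, 0, 0], "grip": 0},
])

```text
time: 10.55
ee_pos: [0.5252, 0.0269, 0.2575]
eef_rot: [0.796, 0.605, 0.0, -0.0]
ft_force: [-0.2, -0.3, 0.2]
width: 0.0003
grip_force: 0.0
```

```bash
python3 - <<'E'
from m import *
p=eyes.camera("wrist");save(p,"w5.png");np.save("w5.npy",p,allow_pickle=True)
for n in "rate_knob_grip index_tab_tip test_button_top small_button_top".split():
    for d in eyes.look_for(n,p)[:2]:
        b=d["bbox"];print(n,d,onz(p,[(b[0]+b[2])/2,(b[1]+b[3])/2],.134))
s=sensors.read_state();print(s["time"],s["ee_pos"],s["width"])
E
```

```text
rate_knob_grip {'bbox': [319.1, 11.8, 369.0, 75.4], 'conf': 0.64} [0.6039 0.1295 0.134 ]
test_button_top {'bbox': [372.3, 181.3, 418.3, 228.5], 'conf': 0.79} [ 0.6167 -0.0044  0.134 ]
small_button_top {'bbox': [277.9, 175.9, 298.7, 198.6], 'conf': 0.95} [0.5343 0.0339 0.134 ]
10.8 [0.5252 0.0261 0.2575] 0.00047578135193126374
```

View pics/w5.png

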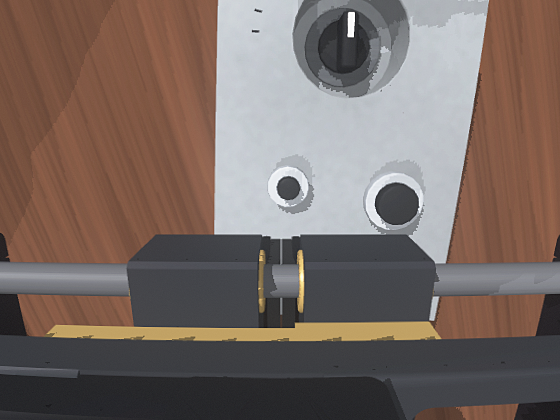

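The picture shows the large button at (397,204) and the small one at (288,187). The white line runs upright from (352,12) to (350,37). I'll check its angle, then go over the button with the fingers shut.

arm_command([
  {"slide": [0.046, -0.015, 0], "rot": [0, 0, 0], "grip": 0},
  {"slide": [0.0455, -0.015, 0], "rot": [0, 0, 0], "grip": 0},
  {"slide": [0, 0, -0.03], "rot": [0, 0, 0], "grip": 0},
  {"slide": [0, 0, -0.04], "rot": [0, 0, 0], "grip": 0},
  {"slide": [0, 0, -0.032], "rot": [0, 0, 0], "grip": 0},
  {"slide": [0, 0, 0], "rot": [0, 0, 0], "grip": 0},
  {"slide": [0, 0, 0], "rot": [0, 0, 0], "grip": 0},
  {"slide": [0, 0, 0], "rot": [0, 0, 0], "grip": 0},
])

```text
time: 11.8
ee_pos: [0.6176, -0.0039, 0.1574]
eef_rot: [0.796, 0.605, 0.001, 0.001]
ft_force: [0.5, -0.1, 0.0]
width: 0.0004
grip_force: 0.0
```

```bash
python3 - <<'E'
from m import *
p=np.load("w5.npy",allow_pickle=True).item();a=p["pixels"];m=np.zeros(a.shape[:2],bool);m[5:42,342:358]=1
c,d,s,k=axis(p,m&(a.min(2)>150),.102);print(c,s,k,np.degrees(np.arctan2(d[1],d[0])))
p=eyes.camera("wrist");save(p,"w6.png");s=sensors.read_state();print(s["time"],s["ee_pos"],s["ft_force"])
E
```

```text
[0.6198 0.1477] [0.0056 0.0197] 166 74.10919812739392
11.85 [ 0.6175 -0.0039  0.1571] [-0.0235  0.08    0.5504]
```

View pics/w6.png

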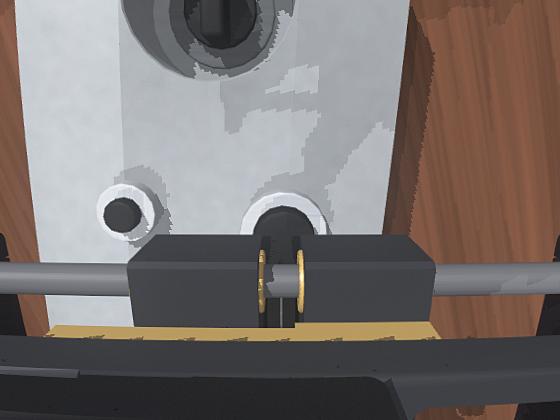

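The button's dome is centred at about column 285, under the tool at column 282. The knob line reads 74.1° and the tab about 74°. Next comes the press.

arm_command([
  {"slide": [0, 0, -0.015], "rot": [0, 0, 0], "grip": 0},
  {"slide": [0, 0, -0.006], "rot": [0, 0, 0], "grip": 0},
  {"slide": [0, 0, -0.004], "rot": [0, 0, 0], "grip": 0},
  {"slide": [0, 0, -0.003], "rot": [0, 0, 0], "grip": 0},
  {"slide": [0, 0, -0.002], "rot": [0, 0, 0], "grip": 0},
  {"slide": [0, 0, -0.001], "rot": [0, 0, 0], "grip": 0},
  {"slide": [0, 0, 0], "rot": [0, 0, 0], "grip": 0},
  {"slide": [0, 0, 0], "rot": [0, 0, 0], "grip": 0},
])

```text
time: 12.85
ee_pos: [0.6166, -0.004, 0.1263]
eef_rot: [0.797, 0.605, -0.0, 0.0]
ft_force: [-9.2, -1.4, 17.5]
width: 0.0006
grip_force: 8.3
```

17.5 N is well past the 5 N stop, so the button is fully down. I'll hold it there.

arm_command([
  {"slide": [0, 0, 0], "rot": [0, 0, 0], "grip": 0},
  {"slide": [0, 0, 0], "rot": [0, 0, 0], "grip": 0},
  {"slide": [0, 0, 0], "rot": [0, 0, 0], "grip": 0},
  {"slide": [0, 0, 0], "rot": [0, 0, 0], "grip": 0},
  {"slide": [0, 0, 0], "rot": [0, 0, 0], "grip": 0},
  {"slide": [0, 0, 0], "rot": [0, 0, 0], "grip": 0},
  {"slide": [0, 0, 0], "rot": [0, 0, 0], "grip": 0},
  {"slide": [0, 0, 0], "rot": [0, 0, 0], "grip": 0},
])

```text
time: 13.85
ee_pos: [0.6166, -0.004, 0.1263]
eef_rot: [0.797, 0.605, -0.0, 0.0]
ft_force: [-9.1, -1.1, 16.6]
width: 0.0003
grip_force: 8.3
```

arm_command([
  {"slide": [0, 0, 0], "rot": [0, 0, 0], "grip": 0},
  {"slide": [0, 0, 0], "rot": [0, 0, 0], "grip": 0},
  {"slide": [0, 0, 0], "rot": [0, 0, 0], "grip": 0},
  {"slide": [0, 0, 0], "rot": [0, 0, 0], "grip": 0},
  {"slide": [0, 0, 0], "rot": [0, 0, 0], "grip": 0},
  {"slide": [0, 0, 0], "rot": [0, 0, 0], "grip": 0},
  {"slide": [0, 0, 0], "rot": [0, 0, 0], "grip": 0},
  {"slide": [0, 0, 0], "rot": [0, 0, 0], "grip": 0},
])

```text
time: 14.85
ee_pos: [0.6166, -0.004, 0.1263]
eef_rot: [0.796, 0.605, -0.0, 0.0]
ft_force: [-9.8, -0.9, 16.8]
width: 0.0002
grip_force: 8.3
```

arm_command([
  {"slide": [0, 0, 0], "rot": [0, 0, 0], "grip": 0},
  {"slide": [0, 0, 0], "rot": [0, 0, 0], "grip": 0},
  {"slide": [0, 0, 0.005], "rot": [0, 0, 0], "grip": 0},
  {"slide": [0, 0, 0.02], "rot": [0, 0, 0], "grip": 0},
  {"slide": [0, 0, 0.04], "rot": [0, 0, 0], "grip": 0},
  {"slide": [0, 0, 0.05], "rot": [0, 0, 0], "grip": 0},
  {"slide": [-0.03, -0.05, 0], "rot": [0, 0, 0], "grip": 0},
  {"slide": [-0.03, -0.05, 0], "rot": [0, 0, 0], "grip": 0},
])

```text
time: 15.85
ee_pos: [0.5566, -0.1046, 0.2411]
eef_rot: [0.796, 0.605, 0.001, 0.001]
ft_force: [0.4, -1.3, 0.2]
width: 0.0005
grip_force: 0.0
```

arm_command([
  {"slide": [-0.03, -0.05, 0], "rot": [0, 0, 0], "grip": 0},
  {"slide": [-0.03, -0.05, 0], "rot": [0, 0, 0], "grip": 0},
  {"slide": [-0.03, -0.05, 0], "rot": [0, 0, 0], "grip": 0},
  {"slide": [-0.03, -0.05, 0], "rot": [0, 0, 0], "grip": 0},
  {"slide": [0, -0.05, 0], "rot": [0, 0, 0], "grip": 0},
  {"slide": [0, 0, 0], "rot": [0, 0, 0], "grip": 0},
  {"slide": [0, 0, 0], "rot": [0, 0, 0], "grip": 0},
  {"slide": [0, 0, 0], "rot": [0, 0, 0], "grip": 0},
])

```text
time: 16.85
ee_pos: [0.4375, -0.3526, 0.2401]
eef_rot: [0.796, 0.606, 0.0, 0.0]
ft_force: [-0.3, 0.3, -0.0]
width: 0.0005
grip_force: 0.0
```

```bash
python3 - <<'E'
from h import *
s=sensors.read_state();print(s["time"],s["ee_pos"],s["ft_force"])
p=eyes.camera("top");save(p,"top9.png",(100,100,420,320),2.4)
E
```

```text
16.85 [ 0.43747724 -0.35264423  0.24006331] [-0.2938998   0.27269704 -0.00798219]
```

View pics/top9.png

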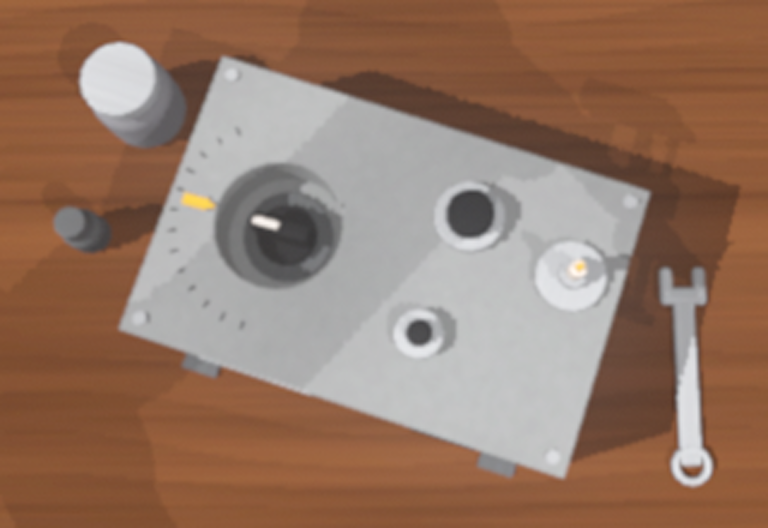

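The white line at (265,222) points along the tab at (198,201). The bystanders look undisturbed and the arm is clear, so I'll hand in the job.

```bash
python3 -c "
from bench import order
print(order.close_job())"
```

```text
the job is handed in; nothing more can be done
None
```

The job is handed in at about 17 s: the knob's pointer line is on the brass tab to within about half a degree, the large button was held fully down for just over two seconds and then let go, and the arm is clear with the small button and bystanders untouched.

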